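# Open the bakery's serving-hatch shutter with its key switch

### The arm

A 6-joint arm with a two-finger parallel gripper is mounted at the origin on the work surface. World frame = base frame: x ahead of the robot, y to its left, z up, the work surface at z = 0. Lengths are in m, angles in rad, forces in N, time in s.
With the tool pointing down it reaches from about 0.3 to 1 m from the base axis. Payload 5.1 kg.
Tool frame: the origin (TCP) lies on the centre line of the jaws, within the pads' length; the fingertips stand 11 mm ahead of it and the grasp point (between the pads) lies 8 mm behind it; y points along the fingers, x is the direction in which the jaws open and shut, and the axes are right-handed (so a half turn about y gives the same grasp; the last joint's range is limited). The gripper opens to 95 mm and grips with 3 to 60 N. Pads are 20 mm wide; open, the fingers measure 119 mm over their backs; the gripper's body (75 mm by 180 mm) begins 59 mm behind the grasp point.
Start: joints at [-1.415, 0.124, 1.65, -0, 1.367, -0.083], TCP at [0.154, -0.632, 0.226] pointing down, gripper open.
Joint ranges: [-2.61, 2.61], [-1.02, 2.33], [0.03, 2.71], [-1.35, 4.49], [0.32, 2.68], [-2.91, 2.91]. Speed limits (rad/s): [2.57, 2.57, 3.14, 3.14, 3.14, 3.14].

### API

Orientations are given as a unit quaternion [w, x, y, z].
In Python, from station import robot gives the robot as it stands.
- The arm moves only by the tool drive_tool, never from a script. Its argument "commands" is a list that holds one entry, the list of rows, each a list of 5 numbers: the finger opening in mm, from 0 to 95.1, then the shift along the world's x, y, z in mm, then the turn about the world's z in rad. A call has 1 to 8 rows; each row is the pose to reach, as a shift and turn from the pose commanded when the call began; what a row does not reach only later rows make up. A row lasts 1/12 s, in which the tool goes at most 41.7 mm and 7.16 degrees, less where a joint would pass 70% of its speed; a pose out of reach is approached as far as the arm can. A call with a gripper value outside its range is refused whole. The fingers move at their own pace and stop on an object; the grip force is fixed at half the most. Time passes only in rows, so rows that repeat a pose let the fingers close. It gives the time, the measured TCP pose, the force and the opening at its end, in the units of the state.
- robot.get_state(): the state, without advancing time (a new reading comes with each control period).
- robot.snapshot(name): name is "scene" or "side" or "wrist"; returns a dict with "frame" (480x640x3 uint8, red, green, blue), "depth" (480x640 float32, m along the optical axis (not along the pixel's ray), 0 where there is no reading), "camera_matrix" (3x3 intrinsics, pixels), "rvec" (rotation vector, rad) and "tvec" (3), from world to camera coordinates, as OpenCV has them; the wrist camera has in their place "hand_eye" (4x4, takes a point from camera to tool coordinates, whose origin is the TCP and whose axes are the tool frame's). Camera axes: x right, y down, z forward; pixel columns grow to the right and rows downward; lengths in m; the calibration is good to about 2 mm. The wrist camera is an equidistant fisheye: a pixel r from the principal point sees the ray r / f radians off the axis. A picture is of the moment at which its call begins: read the wrist's pose just before it.
- robot.hand_in(): hands the job in, once; it reports no verdict.
The state is a dict: "time": time; "joints": joint angles; "dq": joint speeds; "effort": joint torques, N m; "tcp_pos": TCP position; "ee_rot": TCP orientation; "wrist_force": force on the tool from outside, world axes, zero at the start; "moment": the same for the moment, N m; "grip_width": finger opening in m.
Only numpy, scipy, OpenCV 4.12 (cv2) and the standard library are available. Lean on these libraries where they do the work, as an engineer would, in place of code of your own. Each camera call takes 0.05 s, during which the arm holds its last target.

### The job

Open the serving hatch: take the square-headed key out of the wooden key stand, push it fully home in the shutter's key switch (the pins are sticky, so it may need a wiggle on the way in), and only then turn it a quarter clockwise against its spring. Hold it turned until the shutter is fully up; the job ends with the key still gripped and held turned. Leave the other two keys in their slots and everything else on the counter where it is.

Things in the scene. Friction and masses are not known exactly. Their poses are not given: they have to be found in the camera images.
- shutter_key: the key to use: black rectangular head (the others: round disc, T crossbar; slots vary). Stands blade down. Origin: blade tip; z up along the key, x thickness, y width. Blade 3 (x) x 9 (y) x 28 mm long, its width narrowing to 4.4 over the last 5 to the tip; shoulder 6 x 18, z 28 to 31; head 10 (x) x 30 (y), z 31 to 71 mm. 30 g. Fits either way round (half turn about z).
- key_stand: wooden block fixed to the counter, 50 (x) x 156 (y) x 45 mm high, origin under its centre. Three upright slots in its top at y = -50, 0, +50 mm, 4.5 x 10.5 mm (long side along y), 34 deep, each holding one key blade; the keys rest by their shoulders on the block, key x and y along its x and y; heads reach from 48 to 88 mm above the counter.
- lock (a point): centre of the keyway's mouth in the switch's top face, 64 mm above the counter; z up, axes as the housing. At rest the keyway (4 x 10 mm, rim bevelled 2 mm, 30 deep) has its long side along y. Key fully home: shoulder on the face, tip 28 mm below this point. Sticky sprung pins grip the blade's edges at 10 and 18 mm depth: a slow straight push takes 10 to 20 N, about 8 N if rocked 4 degrees.
- key_switch: shutter key switch bolted to the counter: light metal box, origin under the keyway's centre; 80 mm wide (x), y from -95 to +40 mm, 64 mm high, on a 100 x 150 x 6 mm base plate; conduit on the +x side. The brass cylinder (23 mm across) is at x = y = 0 of the top; a round black stop button, 38 mm across, stands 18 mm above the top at y = -66 mm: leave it alone.
- lock_plug (a joint): angle of the brass cylinder with the keyway, rad: 0 at rest, grows clockwise seen from above, hard stop at 1.57. A spring turns it back as soon as it is let go: 0.02 N m at the start, about 0.1 N m near the stop. By its play it lags the key by 0.1 to 0.2 rad.
- shutter (a joint): height of the slatted metal shutter in the hatch behind the robot, m: 0 shut, 0.30 fully up (stop). It rises as long as the cylinder is held turned, 3 to 5 s for the full way, and sinks back when the key springs back.
- round_key: key of the same blade with a round disc head 34 mm across and 10 mm thick, reaching 65 mm above its tip; to be left in its slot. Origin and axes as for shutter_key.
- bar_key: key of the same blade with a T crossbar head (38 mm wide, 12 mm high, 10 mm thick), reaching 64 mm above its tip; to be left in its slot. Origin and axes as for shutter_key.
- brush: pastry brush lying between stand and switch, 190 mm long along its x, about 30 mm wide; origin under its middle.
- scraper: dough scraper lying beyond the key stand, 95 (x) x 120 (y) x 22 mm; origin under the middle of its blade.
- mug: white mug standing behind, 80 mm across, 95 mm high; origin under its centre.
- tongs: steel pastry tongs lying to the left, about 240 mm long along x, 70 mm wide, 10 mm high.
- sugar_jar: jar standing to the left of the switch, 68 mm across, 120 mm high; origin under its centre.

How it is judged:
By the outcome, as a careful person would: the job done as asked, in the order asked, and still so for the second after the job is handed in, while the arm keeps its last pose, push and grip.
It also fails if it takes over 48 s, if anything falls off the work surface, if the arm or the gripper's body presses on something with over 40 N, if the wrist force passes 120 N, or if a joint passes its speed limit or range.

## Working session

There is one attempt and no reset: what is moved stays moved. The work goes in short steps, Python scripts to look and compute and a tool call to move; the robot and the scene stay as the last step left them, time stands still between calls to the robot, and variables do not carry over. Pictures are saved under pics/ and viewed, and the job is handed in when it is done.

Besides the shell and the picture viewer there is one more tool, called after "Call:" as a command line: name --argument value ..., lists and objects as JSON in quotes. drive_tool: Moves the arm, as the interface text tells. Its arguments: {"type":"object","properties":{"commands":{"type":"array"}},"required":["commands"]}

```bash
mkdir -p pics; python3 - <<'E'
from station import robot
import cv2,numpy as np
s=robot.get_state();print(s)
for n in ["scene","side","wrist"]:
    d=robot.snapshot(n);cv2.imwrite(f"pics/{n}0.png",d["frame"][:,:,::-1]);np.savez(f"{n}0.npz",**d)
    print(n,{k:v for k,v in d.items() if k not in("frame","depth")})
E
```

```text
{'time': 0.0, 'joints': array([-1.41463302e+00,  1.24483016e-01,  1.65167565e+00,  5.09667206e-06,
        1.36747815e+00, -8.25672548e-02]), 'dq': array([-0.00097255,  0.00144574,  0.00020967,  0.00035272, -0.00164874,
       -0.00018187]), 'effort': array([-2.38550683e-04, -4.17615938e+01, -3.59931600e+01,  7.74590671e-02,
        4.93075757e-02, -1.80548527e-04]), 'tcp_pos': array([ 0.15360258, -0.63095499,  0.22440034]), 'ee_rot': array([ 0.55647589, -0.55548952,  0.43742955, -0.43637296]), 'wrist_force': array([0.496282  , 0.57957166, 0.11417126]), 'moment': array([-0.00985281, -0.00502427, -0.03700003]), 'grip_width': 0.09479427949249752}
scene {'camera_matrix': array([[472.17006656,   0.        , 318.08941072],
       [  0.        , 472.17006656, 233.90350205],
       [  0.        ,   0.        ,   1.        ]]), 'rvec': array([ 2.07857366,  0.62073704, -0.33343222]), 'tvec': array([-0.49451316, -0.11052182,  1.39490151])}
side {'camera_matrix': array([[536.94704958,   0.        , 308.24015912],
       [  0.        , 536.94704958, 226.6866849 ],
       [  0.        ,   0.        ,   1.        ]]), 'rvec': array([ 0.80760918, -2.60460951,  1.07783432]), 'tvec': array([0.45337962, 0.28397507, 1.16504586])}
wrist {'camera_matrix': array([[371.64829954,   0.        , 316.48761774],
       [  0.        , 371.64829954, 241.12881243],
       [  0.        ,   0.        ,   1.        ]]), 'hand_eye': array([[ 9.99999062e-01, -1.36262058e-03,  1.36501265e-04,
         8.60338817e-04],
       [-4.72079515e-04, -2.49440389e-01,  9.68390040e-01,
        -1.58130959e-01],
       [-1.28549927e-03, -9.68389196e-01, -2.49440798e-01,
         6.94536847e-02],
       [ 0.00000000e+00,  0.00000000e+00,  0.00000000e+00,
         1.00000000e+00]])}
```

View pics/scene0.png

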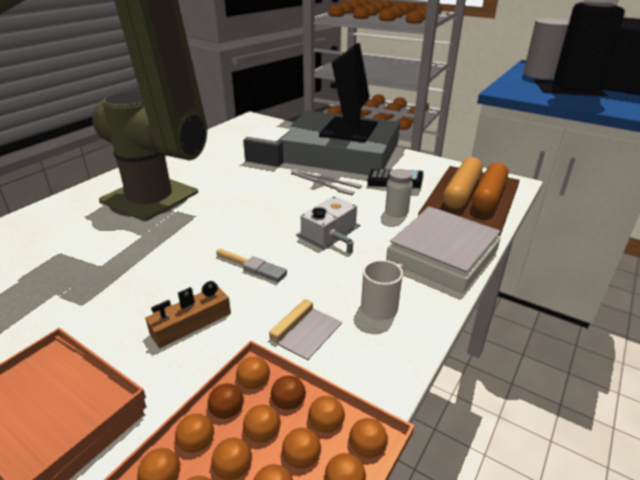

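View pics/side0.png

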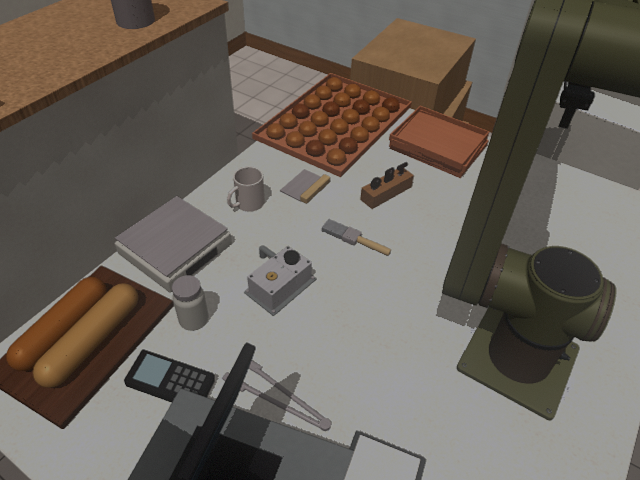

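View pics/wrist0.png

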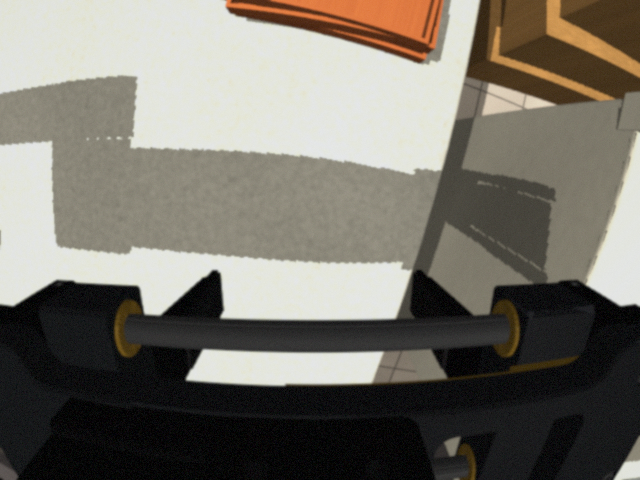

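Scene view: stand at (188,315) with the square key in the middle (186,297) and the switch at (328,222). Side view: stand at (387,185), brass cylinder at (272,276). I'll measure from depth next.

```bash
cat > h.py <<'E'
import numpy as np,cv2
from scipy.spatial.transform import Rotation as R
def load(n): return dict(np.load(n))
def world(d):
    K=d["camera_matrix"];Rm=cv2.Rodrigues(d["rvec"])[0];Z=d["depth"]
    v,u=np.mgrid[:480,:640]
    P=np.stack([(u-K[0,2])/K[0,0]*Z,(v-K[1,2])/K[1,1]*Z,Z],-1)
    W=(P-d["tvec"])@Rm; W[Z==0]=np.nan
    return W
def ray(d,px,h):
    K=d["camera_matrix"];Rm=cv2.Rodrigues(d["rvec"])[0]
    c=-Rm.T@d["tvec"]; r=Rm.T@np.array([(px[0]-K[0,2])/K[0,0],(px[1]-K[1,2])/K[1,1],1])
    return c+r*(h-c[2])/r[2]
def wray(px,d,pos,q,h):
    K=d["camera_matrix"];x=(px[0]-K[0,2]);y=px[1]-K[1,2];r=np.hypot(x,y);t=r/K[0,0]
    v=np.array([x/r*np.sin(t),y/r*np.sin(t),np.cos(t)])
    H=d["hand_eye"];Rw=R.from_quat([q[1],q[2],q[3],q[0]]).as_matrix()
    c=Rw@H[:3,3]+pos; w=Rw@H[:3,:3]@v
    return c+w*(h-c[2])/w[2]
E
python3 - <<'E'
from h import *
for n,bx in [("scene",[(140,270,100,80),(290,185,80,70)]),("side",[(350,150,75,65),(235,235,90,80)])]:
    d=load(n+"0.npz");W=world(d)
    ims=[]
    for i,(x,y,w,h) in enumerate(bx):
        c=d["frame"][y:y+h,x:x+w,::-1];ims.append(cv2.resize(c,(390,int(390*h/w)),interpolation=cv2.INTER_CUBIC))
        P=W[y:y+h,x:x+w].reshape(-1,3)
        for lo,hi in ([(.035,.050),(.055,.1)] if i==0 else [(.055,.07),(.074,.09)]):
            m=(P[:,2]>lo)&(P[:,2]<hi);Q=P[m][:,:2].astype(np.float32)
            if i==1 or lo<.04: print(n,i,lo,len(Q),Q.mean(0),cv2.minAreaRect(Q),np.median(P[m][:,2]))
            else:
                _,l,c=cv2.kmeans(Q,3,None,(3,50,1e-5),5,0);print(n,"keys",c,[ (P[m][l[:,0]==k][:,2].max()) for k in range(3)])
    H=max(i.shape[0] for i in ims)
    ims=[np.pad(i,((0,H-i.shape[0]),(0,0),(0,0))) for i in ims]
    cv2.imwrite(f"pics/{n}crop.png",np.hstack(ims))
E
```

```text
scene 0 0.035 1426 [ 0.49596393 -0.32318845] ((0.4912765622138977, -0.3127908706665039), (0.15686830878257751, 0.05481855943799019), 72.0279541015625) 0.04534252333860169
scene keys [[ 0.4934348  -0.31486052]
 [ 0.47756484 -0.36167282]
 [ 0.50837356 -0.26750547]] [np.float64(0.09064230648851186), np.float64(0.08409143424070424), np.float64(0.08389198957009819)]
scene 1 0.055 899 [0.54448897 0.12655699] ((0.5385258793830872, 0.13152861595153809), (0.14303970336914062, 0.08404316753149033), 82.6030502319336) 0.06412198058639162
scene 1 0.074 103 [0.5348983  0.08989537] ((0.5330644845962524, 0.09230373799800873), (0.035439521074295044, 0.03501448780298233), 27.68408966064453) 0.0804189920918745
side 0 0.035 618 [ 0.48316225 -0.310403  ] ((0.4808065891265869, -0.36281436681747437), (0.27173545956611633, 0.0762009397149086), 82.10111236572266) 0.04494234045321148
side keys [[ 0.5029662  -0.25867283]
 [ 0.47207132 -0.35478985]
 [ 0.48743105 -0.3060334 ]] [np.float64(0.08697347872376968), np.float64(0.0871667464860549), np.float64(0.0938603579156095)]
side 1 0.055 1505 [0.53474355 0.14541359] ((0.5369900465011597, 0.13507850468158722), (0.13681373000144958, 0.08540657162666321), 81.0736083984375) 0.06457285766735955
side 1 0.074 164 [0.53091574 0.09737954] ((0.5311569571495056, 0.09639438986778259), (0.03561495244503021, 0.03658688813447952), 39.42373275756836) 0.08047739445842853
```

View pics/scenecrop.png

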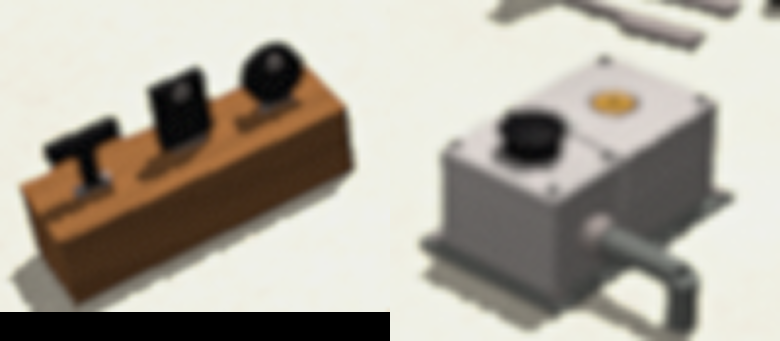

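View pics/sidecrop.png

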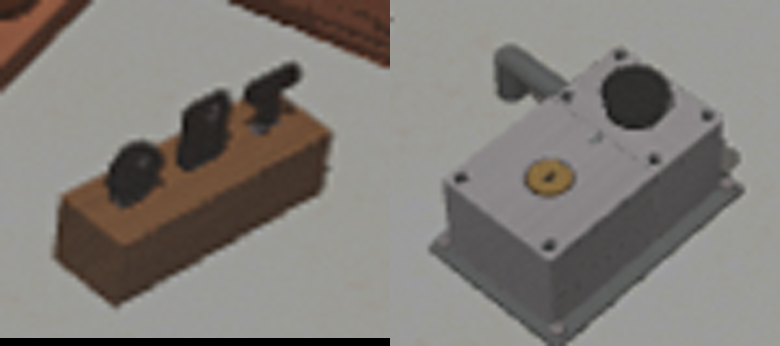

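```bash
python3 - <<'E'
from h import *
q=[0.55647589, -0.55548952,  0.43742955, -0.43637296]
M=R.from_quat([q[1],q[2],q[3],q[0]]).as_matrix();print(M.round(3)); print(np.arctan2(M[1,0],M[0,0]))
for n,a,b,blk,r in [("scene",(0,0),(0,0),(186,297),(336,206)),("side",0,0,(389,174),(272,275.5))]:
    d=load(n+"0.npz");print(n,"lock",ray(d,r,.064),"key",ray(d,blk,.073))
E
```

```text
[[ 0.236 -0.     0.972]
 [-0.972  0.002  0.236]
 [-0.002 -1.     0.   ]]
-1.3320666278032463
scene lock [0.54361696 0.15681357 0.064     ] key [ 0.49371579 -0.31541931  0.073     ]
side lock [0.54064532 0.16044054 0.064     ] key [ 0.48785635 -0.30761093  0.073     ]
```

Call:
drive_tool --commands '[[[60,200,190,10,0.6],[60,200,190,10,0.6],[60,200,190,10,0.6],[60,336,320,-10,1.018],[60,336,320,-10,1.018],[60,336,320,-10,1.018],[60,336,320,-10,1.018],[60,336,320,-10,1.018]]]'

```text
time: 0.82
tcp_pos: [0.3959, -0.4001, 0.221]
ee_rot: [0.698, -0.698, 0.115, -0.115]
wrist_force: [0.8, -0.3, -0.2]
grip_width: 0.0603
```

Call:
drive_tool --commands '[[[60,94,90,-15,0.012],[60,94,90,-15,0.012],[60,94,90,-15,0.012],[60,94,90,-15,0.012],[60,94,90,-15,0.012],[60,94,90,-15,0.012]]]'

```text
time: 1.32
tcp_pos: [0.4887, -0.3119, 0.2059]
ee_rot: [-0.698, 0.698, -0.113, 0.112]
wrist_force: [0.7, 0.3, 0.0]
grip_width: 0.0599
```

```bash
cat > snap.py <<'E'
import sys
from station import robot
import cv2,numpy as np
n,tag=sys.argv[1:3]
s=robot.get_state();d=robot.snapshot(n)
cv2.imwrite(f"pics/{n}{tag}.png",d["frame"][:,:,::-1]);np.savez(f"{n}{tag}.npz",pos=s["tcp_pos"],q=s["ee_rot"],**d)
q=s["ee_rot"];print(s["time"],s["tcp_pos"].round(4),"yaw",-2*np.arctan2(-q[3],q[0]),s["joints"].round(3),s["wrist_force"].round(1),s["moment"].round(3),s["grip_width"])
E
python3 snap.py wrist 1
```

```text
1.3167 [ 0.4887 -0.3119  0.2059] yaw 5.965141754480692 [-6.600e-01 -1.700e-02  1.830e+00 -1.000e-03  1.329e+00 -3.410e-01] [0.7 0.3 0. ] [-0.03  -0.023  0.039] 0.05989703591605518
```

View pics/wrist1.png

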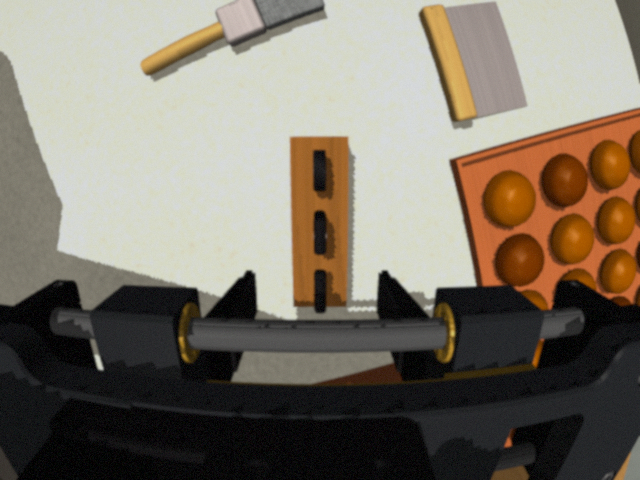

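The wrist view shows the stand upright, its back edge running from (291,137) to (348,137), with keys at (320,170), (320,232) and (320,290). The square key is the middle one. I'll measure the wood mask and the head outlines.

```bash
python3 - <<'E'
from h import *
d=load("wrist1.npz");f=d["frame"];pos,q=d["pos"],d["q"]
big=cv2.resize(f[120:330,260:380,::-1],None,fx=3,fy=3,interpolation=cv2.INTER_CUBIC);cv2.imwrite("pics/c1.png",big[:600])
g=lambda px,h:wray(px,d,pos,q,h)[:2]
# wood edges per row
hsv=cv2.cvtColor(f,cv2.COLOR_RGB2HSV)
L=[];Rr=[]
for v in range(145,265,4):
    m=(hsv[v,270:370,1]>110); idx=np.where(m)[0]+270
    L.append(g((idx.min()-.5,v),.045));Rr.append(g((idx.max()+.5,v),.045))
    if v%20==5: print(v,idx.min(),idx.max())
for e in (L,Rr):
    vx,vy,x0,y0=cv2.fitLine(np.float32(e),cv2.DIST_HUBER,0,1e-4,1e-4).ravel();print("edge",np.degrees(np.arctan2(vy,vx)),x0,y0)
L=np.array(L);Rr=np.array(Rr);print("width",np.linalg.norm(L-Rr,axis=1).mean())
# dark key column profile
gr=cv2.cvtColor(f,cv2.COLOR_RGB2GRAY)
for v in range(200,265,3): print(v,gr[v,306:336:1].tolist())
E
```

```text
145 291 347
165 291 347
185 291 347
205 292 347
225 292 347
245 293 347
edge 72.11939 0.47709718 -0.27703142
edge 72.52969 0.52132636 -0.29895663
width 0.04894367812510273
200 [109, 111, 109, 112, 112, 110, 109, 108, 111, 115, 117, 115, 113, 115, 113, 110, 108, 111, 113, 111, 110, 107, 102, 98, 96, 100, 102, 105, 103, 105]
203 [108, 109, 107, 111, 108, 112, 109, 107, 109, 114, 115, 115, 114, 112, 111, 114, 114, 116, 116, 116, 111, 110, 111, 106, 106, 103, 106, 103, 101, 104]
206 [109, 107, 108, 112, 109, 109, 108, 109, 109, 111, 116, 116, 114, 115, 113, 115, 114, 114, 113, 112, 112, 112, 110, 108, 107, 105, 103, 105, 101, 108]
209 [109, 108, 107, 110, 110, 111, 112, 109, 108, 109, 107, 97, 94, 94, 96, 96, 100, 106, 108, 110, 113, 109, 108, 107, 105, 103, 102, 105, 107, 106]
212 [107, 105, 106, 108, 111, 109, 107, 96, 71, 47, 26, 14, 19, 11, 14, 20, 24, 33, 58, 81, 105, 111, 111, 108, 103, 106, 107, 105, 103, 105]
215 [108, 108, 108, 108, 111, 114, 104, 84, 46, 24, 5, 12, 6, 17, 4, 8, 10, 10, 25, 46, 75, 99, 106, 108, 104, 104, 105, 105, 106, 105]
218 [107, 106, 107, 109, 107, 113, 10
[... 1443 characters left out ...]
108, 111, 112, 109, 106, 91, 59, 35, 22, 29, 21, 29, 27, 25, 22, 11, 20, 29, 47, 55, 61, 60, 60, 59, 61, 63, 77, 95]
254 [110, 105, 107, 110, 113, 111, 109, 108, 95, 81, 70, 58, 52, 54, 53, 56, 53, 50, 52, 56, 61, 59, 63, 58, 59, 62, 64, 77, 92, 105]
257 [111, 107, 109, 109, 110, 109, 110, 108, 111, 109, 105, 107, 106, 106, 109, 111, 104, 96, 79, 72, 73, 62, 58, 64, 60, 66, 69, 75, 85, 96]
260 [112, 107, 105, 112, 111, 111, 111, 109, 107, 107, 105, 102, 101, 107, 109, 110, 113, 114, 114, 110, 107, 99, 98, 103, 105, 107, 108, 109, 107, 108]
263 [111, 110, 109, 109, 110, 110, 110, 109, 110, 108, 109, 105, 104, 106, 108, 110, 115, 116, 115, 114, 110, 111, 112, 113, 110, 111, 109, 110, 108, 109]
```

View pics/c1.png

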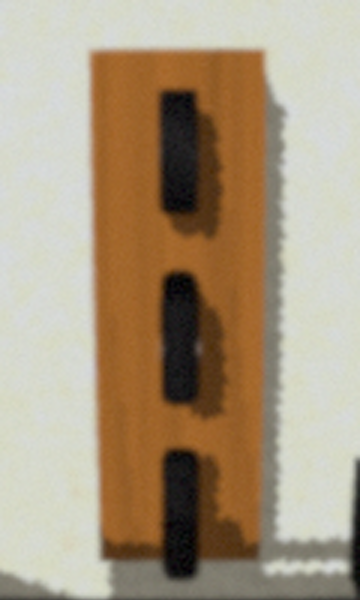

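```bash
python3 - <<'E'
from h import *
d=load("wrist1.npz");pos,q=d["pos"],d["q"]
M=R.from_quat([q[1],q[2],q[3],q[0]]).as_matrix();print(M[:,0],np.degrees(np.arctan2(M[1,0],M[0,0])))
g=lambda px,h:wray(px,d,pos,q,h)[:2]
y=np.array([np.cos(np.radians(72.3)),np.sin(np.radians(72.3))])
b=g((319.7,254.),.088);print("centre from near edge",b+.015*y)
for h in(.048,.088): print("far edge",h,g((319.7,210.5),h)-.015*y, "width",np.linalg.norm(g((313.7,240),h)-g((325.5,240),h)))
# block far edge + 78mm, mid
c=(g((291,136.5),.045)+g((348,136.5),.045))/2;print("block centre",c-.078*y)
E
```

```text
[ 9.49557953e-01 -3.13590232e-01 -9.27855288e-04] -18.27573649168221
centre from near edge [ 0.49160213 -0.31035069]
far edge 0.048 [ 0.4912928  -0.31317119] width 0.01035721569330584
far edge 0.088 [ 0.49315357 -0.3065331 ] width 0.009046308425248473
block centre [ 0.49200358 -0.31264685]
```

Call:
drive_tool --commands '[[[40,2.9,0.4,-35,0.01],[40,2.9,0.4,-70,0.01],[40,2.9,0.4,-105,0.01],[40,2.9,0.4,-130,0.01],[40,2.9,0.4,-143.5,0.01],[40,2.9,0.4,-143.5,0.01],[40,2.9,0.4,-143.5,0.01]]]'

```text
time: 1.95
tcp_pos: [0.4914, -0.3126, 0.0632]
ee_rot: [-0.699, 0.699, -0.11, 0.11]
wrist_force: [0.4, -0.5, 0.9]
grip_width: 0.0397
```

```bash
python3 snap.py wrist 2
```

```text
1.95 [ 0.4914 -0.3126  0.0632] yaw 5.971609723156227 [-0.659  0.132  1.931 -0.     1.078 -0.347] [ 0.4 -0.5  0.9] [-0.051 -0.079 -0.017] 0.03971120195839153
```

View pics/wrist2.png

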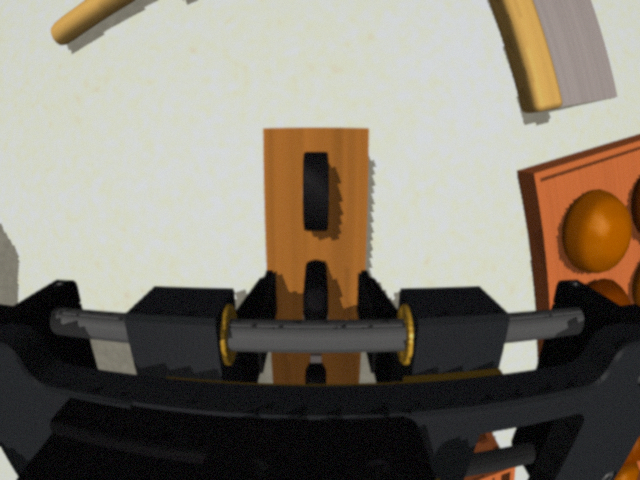

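The square key sits at (315,290), centred between the fingers, so I'll close.

Call:
drive_tool --commands '[[[0,0,0.8,0,0],[0,0,0.8,0,0],[0,0,0.8,0,0],[0,0,0.8,0,0],[0,0,0.8,0,0],[0,0,0.8,0,0],[0,0,0.8,0,0],[0,0,0.8,0,0]]]'

```text
time: 2.67
tcp_pos: [0.4921, -0.3108, 0.0633]
ee_rot: [-0.699, 0.699, -0.109, 0.109]
wrist_force: [-0.6, 0.7, 2.8]
grip_width: 0.0098
```

Call:
drive_tool --commands '[[[0,0,0,8,0],[0,0,0,20,0],[0,0,0,35,0],[0,0,0,60,0],[0,0,0,90,0],[0,0,0,110,0],[0,5,35,110,0.03],[0,10,75,110,0.06]]]'

```text
time: 3.33
tcp_pos: [0.503, -0.2373, 0.1766]
ee_rot: [-0.701, 0.702, -0.087, 0.091]
wrist_force: [0.9, -0.2, -0.8]
grip_width: 0.0097
```

Call:
drive_tool --commands '[[[0,4,40,0,0.03],[0,8,80,0,0.06],[0,12,120,0,0.09],[0,16,160,0,0.1],[0,20,200,0,0.1],[0,20,200,0,0.1],[0,20,200,0,0.1],[0,20,200,0,0.1]]]'

```text
time: 4.0
tcp_pos: [0.5219, -0.0358, 0.1734]
ee_rot: [-0.705, 0.705, -0.052, 0.053]
wrist_force: [-0.5, -0.8, -0.9]
grip_width: 0.0096
```

```bash
python3 snap.py wrist 3
```

```text
4.0 [ 0.5219 -0.0358  0.1734] yaw 6.133350762434043 [-1.710e-01 -1.210e-01  1.985e+00 -1.000e-03  1.277e+00 -2.200e-02] [-0.5 -0.8 -0.9] [ 0.003 -0.11  -0.02 ] 0.009565698388903724
```

View pics/wrist3.png

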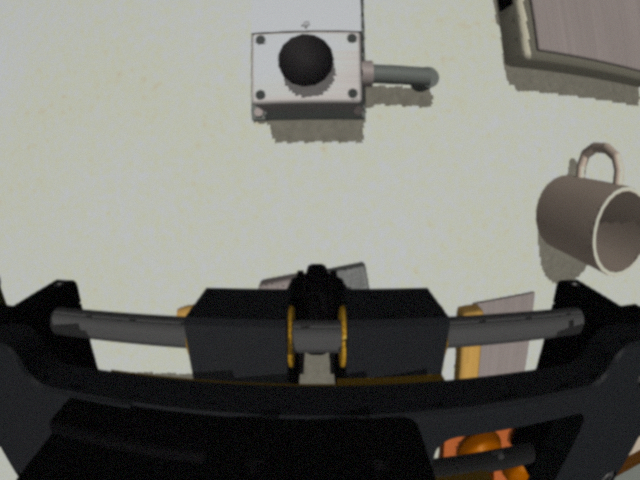

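The key is in the grip (dark head at (317,275)) and the switch is ahead, with the button at (306,60). I'll move closer to see the lock.

Call:
drive_tool --commands '[[[0,3,35,0,0],[0,8,70,0,0],[0,12,105,0,0],[0,13,120,0,0.01],[0,13,120,0,0.01],[0,13,120,0,0.01]]]'

```text
time: 4.55
tcp_pos: [0.535, 0.0833, 0.1728]
ee_rot: [-0.705, 0.706, -0.05, 0.05]
wrist_force: [-0.4, -0.1, -1.1]
grip_width: 0.01
```

```bash
python3 snap.py wrist 4; python3 snap.py side 4; python3 - <<'E'
from h import *
d=load("side4.npz");cv2.imwrite("pics/side4c.png",cv2.resize(d["frame"][150:330,180:380,::-1],None,fx=3,fy=3,interpolation=cv2.INTER_CUBIC))
E
```

```text
4.55 [0.535  0.0833 0.1728] yaw 6.142662796458476 [ 5.600e-02 -7.700e-02  1.945e+00 -1.000e-03  1.274e+00  1.970e-01] [-0.4 -0.1 -1.1] [-0.005 -0.05   0.038] 0.010042889347634464
4.6 [0.535  0.0828 0.1727] yaw 6.141800513264368 [ 5.500e-02 -7.700e-02  1.946e+00 -1.000e-03  1.273e+00  1.970e-01] [ 0.1  0.2 -0.9] [-0.02  -0.056 -0.03 ] 0.009860802477109396
```

View pics/wrist4.png

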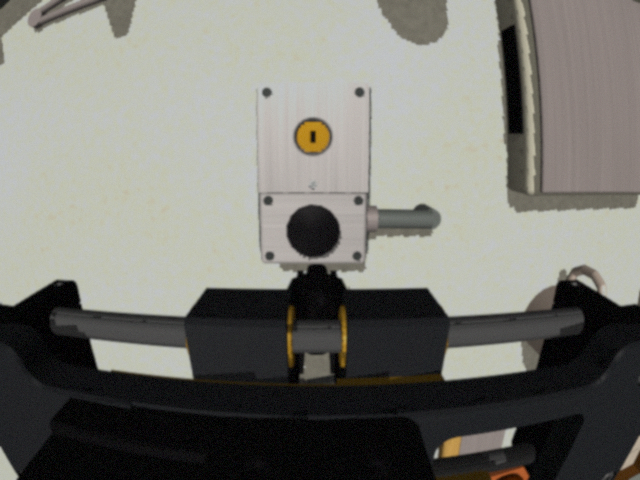

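View pics/side4c.png

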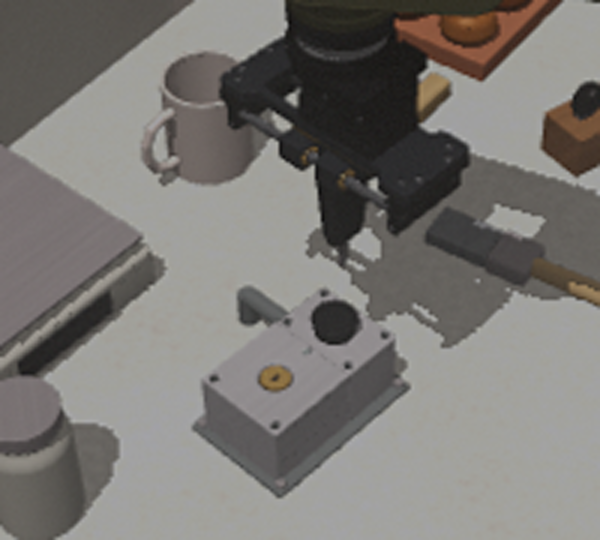

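The wrist view shows the brass cylinder at (313,136) with its keyway along the image column. The side crop shows the key in the jaws and the lock clear.

```bash
python3 - <<'E'
from h import *
d=load("wrist4.npz");f=d["frame"];pos,q=d["pos"],d["q"]
hsv=cv2.cvtColor(f,cv2.COLOR_RGB2HSV)
m=cv2.inRange(hsv[110:165,285:340],(15,120,90),(35,255,255))
cn,_=cv2.findContours(m,0,1);c=max(cn,key=cv2.contourArea);(x,y),r,_a=cv2.fitEllipse(c);print(x+285,y+110,r)
print("lock brass",wray((x+285,y+110),d,pos,q,.064))
gr=cv2.cvtColor(f,cv2.COLOR_RGB2GRAY)
k=(gr[125:148,303:323]<60).astype(np.uint8);M=cv2.moments(k,True);kx,ky=M["m10"]/M["m00"]+303,M["m01"]/M["m00"]+125
print("keyway",kx,ky,wray((kx,ky),d,pos,q,.064))
for v in range(126,148): print(v,gr[v,304:322].tolist())
L=[];Rr=[]
g=lambda px:wray(px,d,pos,q,.064)[:2]
for v in range(92,256,3):
    if 195<v<206 : continue
    s=gr[v].astype(float)
    gx=np.abs(np.diff(cv2.GaussianBlur(s[None],(5,1),0)[0]))
    a=250+np.argmax(gx[250:270]);b=360+np.argmax(gx[360:378]) if v<195 else None
    L.append(g((a+.5,v)));
    if b: Rr.append(g((b+.5,v)))
for e in(L,Rr):
    vx,vy,_,_=cv2.fitLine(np.float32(e),cv2.DIST_HUBER,0,1e-4,1e-4).ravel();print(np.degrees(np.arctan2(vy,vx)))
# screws
for p in [(267,92),(360,92),(269,256),(357,256)]: print(p,g(p))
s=load("side4.npz");print("lock side old")
E
```

```text
312.46385383605957 136.07623863220215 (31.429115295410156, 33.01443099975586)
lock brass [0.54297044 0.15982342 0.064     ]
keyway 312.53846153846155 136.3846153846154 [0.54299127 0.15959646 0.064     ]
126 [140, 136, 140, 139, 140, 140, 143, 140, 142, 145, 140, 142, 141, 140, 141, 141, 140, 137]
127 [143, 141, 139, 145, 142, 146, 140, 142, 142, 143, 141, 142, 144, 141, 139, 142, 137, 138]
128 [141, 138, 141, 139, 143, 138, 140, 139, 138, 143, 139, 138, 139, 138, 140, 141, 142, 139]
129 [138, 141, 139, 142, 139, 140, 137, 132, 133, 134, 134, 139, 138, 139, 137, 139, 138, 140]
130 [139, 140, 138, 138, 140, 135, 124, 115, 110, 110, 114, 122, 133, 139, 138, 140, 138, 136]
131 [135, 141, 138, 138, 135, 128, 106, 82, 72, 74, 76, 102, 127, 138, 136, 140, 140, 138]
132 [135, 140, 141, 141, 133, 120, 90, 58, 35, 35, 50, 86, 121, 138, 139, 138, 140, 137]
133 [139, 140, 138, 139, 133, 120, 91, 53, 31, 24, 42, 85, 123, 136, 135, 140, 135, 139]
134 [140, 137, 138, 138, 132, 120, 87, 50, 24, 19, 41, 83, 123, 137, 139, 140, 139, 140]
135 [141, 138, 138, 138, 133, 119, 90, 50, 16, 22, 36, 84, 121, 
[... 596 characters left out ...]
8, 85, 79, 78, 85, 103, 125, 133, 133, 138, 135, 137]
143 [136, 140, 136, 137, 135, 131, 123, 118, 113, 111, 115, 124, 131, 133, 136, 134, 132, 137]
144 [136, 136, 135, 135, 134, 138, 133, 131, 130, 128, 132, 133, 132, 135, 135, 138, 133, 138]
145 [136, 134, 133, 136, 137, 136, 135, 133, 135, 137, 136, 139, 136, 134, 136, 136, 134, 136]
146 [135, 138, 139, 134, 138, 134, 134, 136, 137, 136, 138, 138, 135, 134, 136, 139, 134, 135]
147 [134, 137, 134, 137, 137, 135, 134, 135, 135, 135, 138, 135, 135, 134, 137, 134, 135, 132]
82.047714
81.646805
(267, 92) [0.51558188 0.19663465]
(360, 92) [0.58095712 0.18714548]
(269, 256) [0.49782367 0.07687096]
(357, 256) [0.56346915 0.06750547]
lock side old
```

Call:
drive_tool --commands '[[[0,4,38,0,0],[0,8.4,77,0,0],[0,8.4,77,-25,0],[0,8.4,77,-50,0],[0,8.4,77,-50,0],[0,8.4,77,-50,0]]]'

```text
time: 5.15
tcp_pos: [0.5422, 0.1598, 0.1212]
ee_rot: [-0.705, 0.706, -0.051, 0.049]
wrist_force: [0.5, -0.6, -0.2]
grip_width: 0.0099
```

```bash
python3 snap.py wrist 5; python3 snap.py side 5;python3 snap.py scene 5; python3 - <<'E'
from h import *
a=[]
for n,(x,y,w,h) in (("side5",(230,200,90,100)),("scene5",(290,150,90,100))):
    d=load(n+".npz");a.append(cv2.resize(d["frame"][y:y+h,x:x+w,::-1],None,fx=4.4,fy=4.4,interpolation=cv2.INTER_CUBIC))
cv2.imwrite("pics/c5.png",np.hstack(a))
E
```

```text
5.15 [0.5422 0.1598 0.1212] yaw 6.14504958083871 [ 0.192  0.029  1.933 -0.     1.184  0.334] [ 0.5 -0.6 -0.2] [-0.027 -0.1   -0.053] 0.009865477786948993
5.2 [0.5434 0.16   0.123 ] yaw 6.1416586403963045 [ 0.192  0.028  1.931 -0.     1.183  0.334] [-0.8 -0.6 -0.2] [ 0.012 -0.101  0.024] 0.00975976893020984
5.25 [0.5442 0.1603 0.1241] yaw -0.1434631692882695 [ 0.192  0.027  1.93  -0.     1.183  0.334] [0.1 0.2 0.1] [-0.014 -0.112 -0.065] 0.009626392885653194
```

View pics/wrist5.png

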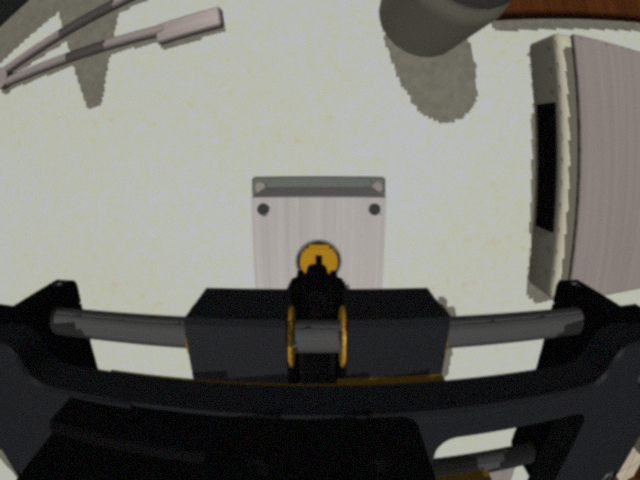

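View pics/c5.png

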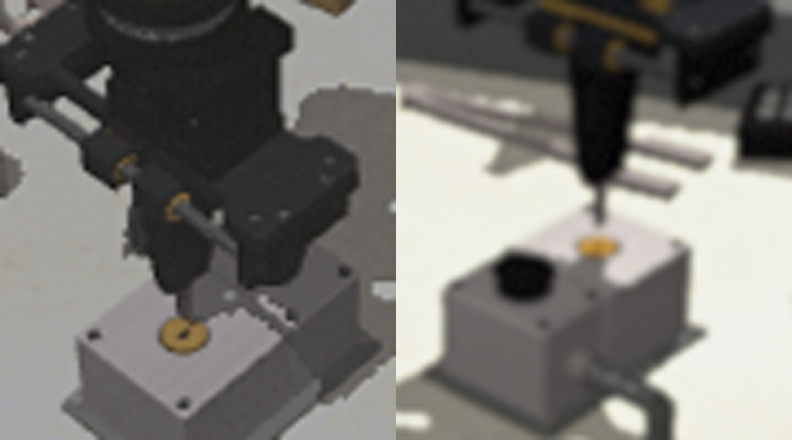

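Tip and keyway line up in all three views: wrist keyway about (318,258), and in both crops the tip is just above the brass. I'll descend slowly.

Call:
drive_tool --commands '[[[0,0,0,-4,0],[0,0,0,-8,0],[0,0,0,-11,0],[0,0,0,-13,0],[0,0,0,-15,0],[0,0,0,-17,0],[0,0,0,-17,0],[0,0,0,-17,0]]]'

```text
time: 5.97
tcp_pos: [0.5431, 0.1613, 0.1056]
ee_rot: [-0.705, 0.705, -0.05, 0.049]
wrist_force: [-0.5, 0.9, 0.2]
grip_width: 0.01
```

```bash
python3 snap.py wrist 6; python3 -c "
from station import robot
s=robot.get_state();print(s['tcp_pos'],s['wrist_force'],s['moment'])"
```

```text
5.9667 [0.5431 0.1613 0.1056] yaw 6.143639475586437 [ 0.194  0.047  1.943 -0.     1.152  0.334] [-0.5  0.9  0.2] [-0.017 -0.058  0.016] 0.009980942767747171
[0.54326006 0.16135796 0.10575996] [ 0.58181938  0.55380483 -0.90877854] [-0.09026202 -0.12931347 -0.00252378]
```

Call:
drive_tool --commands '[[[0,0,0,-1,0],[0,0,0,-2,0],[0,0,0,-3,0],[0,0,0,-4,0],[0,0,0,-4,0],[0,0,0,-4,0]]]'

```text
time: 6.52
tcp_pos: [0.5432, 0.1613, 0.1016]
ee_rot: [-0.705, 0.705, -0.05, 0.049]
wrist_force: [-0.4, 1.1, 0.2]
grip_width: 0.0096
```

Call:
drive_tool --commands '[[[0,0,-0.3,-1,0.07],[0,0,-0.3,-2,-0.07],[0,0,-0.3,-3,0.07],[0,0,-0.3,-4,-0.07],[0,0,-0.3,-5,0.07],[0,0,-0.3,-6,-0.07],[0,0,-0.3,-7,0.07],[0,0,-0.3,-7,0]]]'

```text
time: 7.18
tcp_pos: [0.5437, 0.161, 0.096]
ee_rot: [-0.705, 0.706, -0.048, 0.048]
wrist_force: [-0.8, -0.9, 4.0]
grip_width: 0.0098
```

Call:
drive_tool --commands '[[[0,0,0,-1,0.07],[0,0,0,-2,-0.07],[0,0,0,-3,0.07],[0,0,0,-4,-0.07],[0,0,0,-5,0.07],[0,0,0,-6,-0.07],[0,0,0,-7,0.07],[0,0,0,-7,0]]]'

```text
time: 7.85
tcp_pos: [0.5438, 0.1611, 0.0892]
ee_rot: [-0.705, 0.705, -0.048, 0.048]
wrist_force: [-1.0, 0.4, 4.8]
grip_width: 0.0101
```

```bash
python3 snap.py side 7; python3 snap.py scene 7; python3 - <<'E'
from h import *
a=[]
for n,(x,y,w,h) in (("side7",(230,200,90,100)),("scene7",(290,150,90,100))):
    d=load(n+".npz");a.append(cv2.resize(d["frame"][y:y+h,x:x+w,::-1],None,fx=4.4,fy=4.4,interpolation=cv2.INTER_CUBIC))
cv2.imwrite("pics/c7.png",np.hstack(a))
E
```

```text
7.85 [0.5438 0.1611 0.0892] yaw 6.146525158364722 [ 0.193  0.067  1.953 -0.     1.121  0.329] [-1.   0.4  4.8] [-0.127  0.252 -0.09 ] 0.010053703228067916
7.9 [0.5438 0.1611 0.0892] yaw -0.14551271669527258 [ 0.193  0.067  1.953 -0.     1.121  0.338] [-2.2 -1.4  6.2] [-0.286  0.409  0.011] 0.009708593829635497
```

View pics/c7.png

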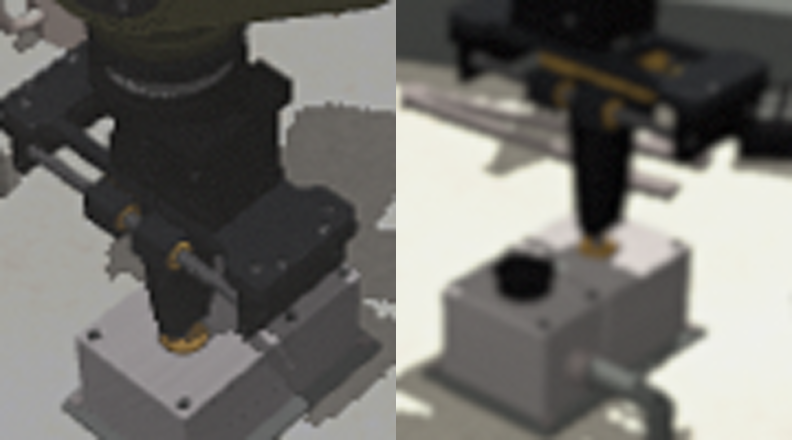

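The key is going in and the gap between the jaws and the brass is shrinking. I'll continue to the shoulder.

Call:
drive_tool --commands '[[[0,-0.3,0,-1,0.07],[0,-0.3,0,-2,-0.07],[0,-0.3,0,-3,0.07],[0,-0.3,0,-4,-0.07],[0,-0.3,0,-5,0.07],[0,-0.3,0,-6,-0.07],[0,-0.3,0,-7,0.05],[0,-0.3,0,-7,0]]]'

```text
time: 8.62
tcp_pos: [0.5438, 0.1611, 0.0824]
ee_rot: [0.706, -0.705, 0.048, -0.049]
wrist_force: [-0.8, -0.6, 4.0]
grip_width: 0.0103
```

Call:
drive_tool --commands '[[[0,0,0,-0.7,0.05],[0,0,0,-1.4,-0.05],[0,0,0,-2,0.05],[0,0,0,-2.5,-0.05],[0,0,0,-2.5,0],[0,0,0,-2.5,0]]]'

```text
time: 9.12
tcp_pos: [0.5439, 0.1611, 0.082]
ee_rot: [0.705, -0.705, 0.048, -0.049]
wrist_force: [-6.7, -2.2, 17.8]
grip_width: 0.0098
```

```bash
python3 snap.py side 8; python3 snap.py scene 8; python3 - <<'E'
from h import *
a=[]
for n,(x,y,w,h) in (("side8",(230,200,90,100)),("scene8",(290,150,90,100))):
    d=load(n+".npz");a.append(cv2.resize(d["frame"][y:y+h,x:x+w,::-1],None,fx=4.4,fy=4.4,interpolation=cv2.INTER_CUBIC))
cv2.imwrite("pics/c8.png",np.hstack(a))
E
```

```text
9.1167 [0.5439 0.1611 0.082 ] yaw -0.13895270147796093 [ 0.194  0.076  1.956 -0.     1.108  0.332] [-6.7 -2.2 17.8] [-0.368  1.43  -0.017] 0.009834387585215881
9.1667 [0.5439 0.1611 0.082 ] yaw -0.14007858590070035 [ 0.194  0.076  1.956 -0.     1.108  0.333] [-6.5 -2.  17.1] [-0.435  1.361  0.022] 0.009728411583307943
```

View pics/c8.png

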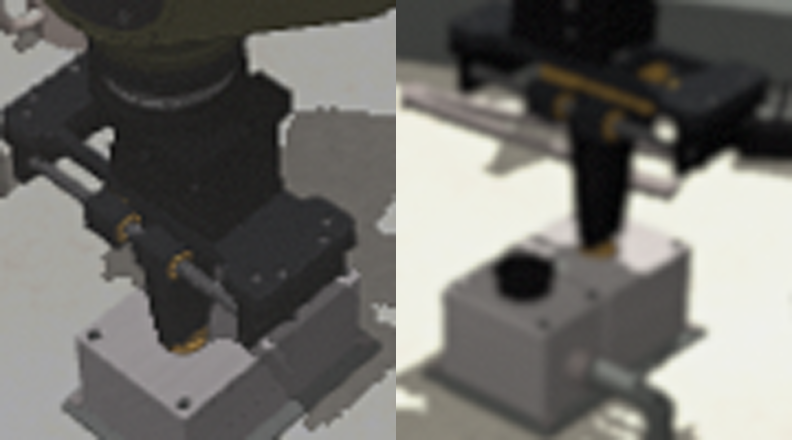

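Call:
drive_tool --commands '[[[0,-0.4,0,-0.6,0.07],[0,-0.4,0,-0.8,-0.07],[0,-0.4,0,-0.8,0.07],[0,-0.4,0,-0.8,-0.07],[0,-0.4,0,-0.8,0],[0,-0.4,0,-0.8,0]]]'

```text
time: 9.72
tcp_pos: [0.5438, 0.1611, 0.082]
ee_rot: [0.705, -0.705, 0.048, -0.049]
wrist_force: [-8.7, -2.4, 20.6]
grip_width: 0.0096
```

The key is home: firm stop at z 0.0820 (predicted 0.0823), not moving under 20 N with rocking. I'll ease the push and start the turn.

Call:
drive_tool --commands '[[[0,0.2,0,1.2,0],[0,0.2,0,1.2,-0.1],[0,0.2,0,1.2,-0.2],[0,0.2,0,1.2,-0.3],[0,0.2,0,1.2,-0.4],[0,0.2,0,1.2,-0.5],[0,0.2,0,1.2,-0.6],[0,0.2,0,1.2,-0.6]]]'

```text
time: 10.38
tcp_pos: [0.544, 0.1608, 0.082]
ee_rot: [0.659, -0.659, 0.256, -0.257]
wrist_force: [-4.8, -2.3, 14.6]
grip_width: 0.0103
```

```bash
python3 snap.py scene 9; python3 - <<'E'
from h import *
a=[]
for n,(x,y,w,h) in (("scene8",(290,150,90,100)),("scene9",(290,150,90,100))):
    d=load(n+".npz");a.append(cv2.resize(d["frame"][y:y+h,x:x+w,::-1],None,fx=4.4,fy=4.4,interpolation=cv2.INTER_CUBIC))
cv2.imwrite("pics/c9.png",np.hstack(a))
E
```

```text
10.3833 [0.544  0.1608 0.082 ] yaw -0.74438492082675 [ 1.930e-01  7.600e-02  1.957e+00 -1.000e-03  1.107e+00  9.360e-01] [-4.8 -2.3 14.6] [-0.554  1.035  0.046] 0.010301234679466366
```

View pics/c9.png

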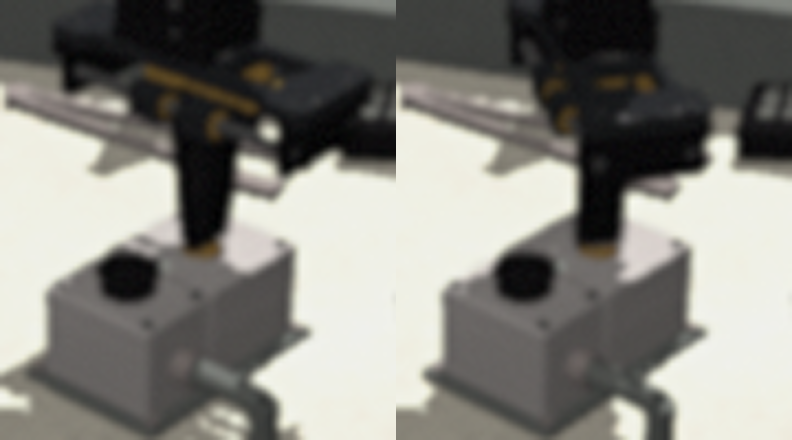

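Call:
drive_tool --commands '[[[0,0,0,0.4,-0.1],[0,0,0,0.4,-0.2],[0,0,0,0.4,-0.3],[0,0,0,0.4,-0.4],[0,0,0,0.4,-0.5],[0,0,0,0.4,-0.6],[0,0,0,0.4,-0.7],[0,0,0,0.4,-0.8]]]'

```text
time: 11.1
tcp_pos: [0.5439, 0.1604, 0.0821]
ee_rot: [0.507, -0.507, 0.492, -0.494]
wrist_force: [-4.5, -4.9, 13.3]
grip_width: 0.0096
```

Call:
drive_tool --commands '[[[0,0,0,0,-0.06],[0,0,0,0,-0.12],[0,0,0,0,-0.17],[0,0,0,0,-0.22],[0,0,0,0,-0.22],[0,0,0,0,-0.22]]]'

```text
time: 11.6
tcp_pos: [0.5437, 0.1607, 0.0821]
ee_rot: [-0.451, 0.451, -0.544, 0.545]
wrist_force: [-5.3, -3.5, 13.0]
grip_width: 0.0098
```

```bash
python3 snap.py wrist 10; python3 snap.py scene 10
```

```text
11.6 [0.5437 0.1607 0.0821] yaw 4.5235052301299525 [ 1.930e-01  7.500e-02  1.957e+00 -1.000e-03  1.108e+00  1.953e+00] [-5.3 -3.5 13. ] [-0.515  1.095  0.066] 0.009816054121194519
11.65 [0.5437 0.1607 0.0821] yaw 4.523630669616928 [ 1.930e-01  7.500e-02  1.957e+00 -1.000e-03  1.108e+00  1.953e+00] [-5.7 -2.9 12.6] [-0.527  1.088  0.119] 0.009632297793391571
```

View pics/scene10.png

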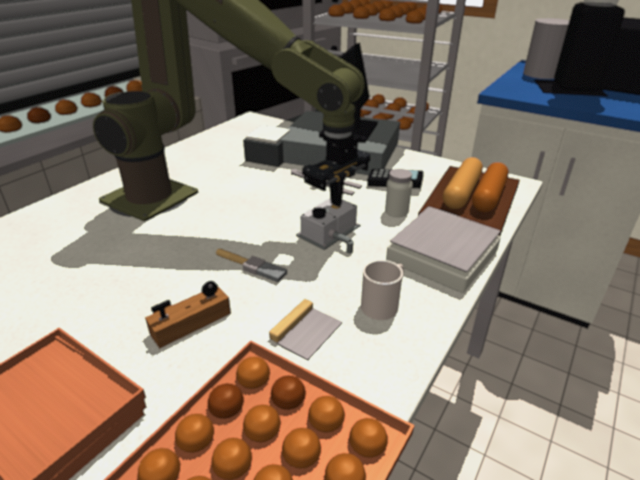

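View pics/wrist10.png

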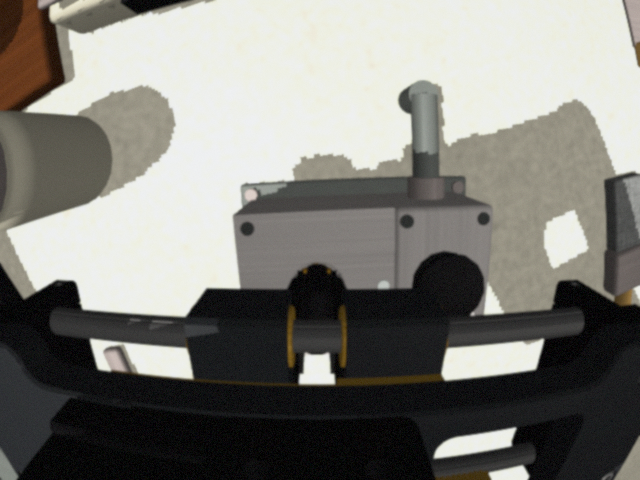

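The shutter (top left of the scene view) is rising, with buns visible under it. The bar and round keys are still in the stand. I'll add a little more turn and hold.

Call:
drive_tool --commands '[[[0,0,0,0,-0.05],[0,0,0,0,-0.09],[0,0,0,0,-0.09],[0,0,0,0,-0.09],[0,0,0,0,-0.09],[0,0,0,0,-0.09],[0,0,0,0,-0.09],[0,0,0,0,-0.09]]]'

```text
time: 12.37
tcp_pos: [0.5437, 0.1606, 0.0821]
ee_rot: [-0.426, 0.426, -0.564, 0.565]
wrist_force: [-4.6, -3.6, 13.2]
grip_width: 0.01
```

```bash
python3 snap.py scene 11
```

```text
12.3667 [0.5437 0.1606 0.0821] yaw 4.433625362546113 [ 1.930e-01  7.500e-02  1.957e+00 -1.000e-03  1.108e+00  2.043e+00] [-4.6 -3.6 13.2] [-0.529  1.058  0.072] 0.009985809561307905
```

Call:
drive_tool --commands '[[[0,0,0,0,-0.04],[0,0,0,0,-0.04],[0,0,0,0,-0.04],[0,0,0,0,-0.04],[0,0,0,0,-0.04],[0,0,0,0,-0.04],[0,0,0,0,-0.04],[0,0,0,0,-0.04]]]'

```text
time: 13.08
tcp_pos: [0.5437, 0.1607, 0.0821]
ee_rot: [-0.415, 0.414, -0.572, 0.573]
wrist_force: [-5.0, -3.4, 13.1]
grip_width: 0.0099
```

Call:
drive_tool --commands '[[[0,0,0,0,0],[0,0,0,0,0],[0,0,0,0,0],[0,0,0,0,0],[0,0,0,0,0],[0,0,0,0,0],[0,0,0,0,0],[0,0,0,0,0]]]'

```text
time: 13.75
tcp_pos: [0.5437, 0.1607, 0.0821]
ee_rot: [-0.415, 0.414, -0.572, 0.573]
wrist_force: [-4.3, -3.9, 12.6]
grip_width: 0.01
```

Call:
drive_tool --commands '[[[0,0,0,0,0],[0,0,0,0,0],[0,0,0,0,0],[0,0,0,0,0],[0,0,0,0,0],[0,0,0,0,0],[0,0,0,0,0],[0,0,0,0,0]]]'

```text
time: 14.42
tcp_pos: [0.5437, 0.1607, 0.0821]
ee_rot: [-0.415, 0.414, -0.572, 0.573]
wrist_force: [-4.9, -2.4, 13.6]
grip_width: 0.0102
```

Call:
drive_tool --commands '[[[0,0,0,0,0],[0,0,0,0,0],[0,0,0,0,0],[0,0,0,0,0],[0,0,0,0,0],[0,0,0,0,0],[0,0,0,0,0],[0,0,0,0,0]]]'

```text
time: 15.08
tcp_pos: [0.5437, 0.1606, 0.0821]
ee_rot: [-0.415, 0.414, -0.572, 0.573]
wrist_force: [-5.5, -2.3, 13.5]
grip_width: 0.01
```

```bash
python3 snap.py scene 12; python3 snap.py side 12; python3 - <<'E'
from h import *
a=[cv2.resize(load(f"scene{i}.npz")["frame"][0:150,0:140,::-1],None,fx=1.9,fy=1.9) for i in (0,11,12)]
cv2.imwrite("pics/c12.png",np.hstack(a))
E
```

```text
15.0833 [0.5437 0.1606 0.0821] yaw 4.393687335012146 [ 1.930e-01  7.500e-02  1.957e+00 -1.000e-03  1.108e+00  2.083e+00] [-5.5 -2.3 13.5] [-0.565  1.073  0.07 ] 0.009980999603013435
15.1333 [0.5437 0.1606 0.0821] yaw 4.3937082366452325 [ 1.930e-01  7.500e-02  1.957e+00 -1.000e-03  1.108e+00  2.083e+00] [-5.9 -2.9 12.5] [-0.553  1.035  0.039] 0.010066867214504234
```

View pics/c12.png

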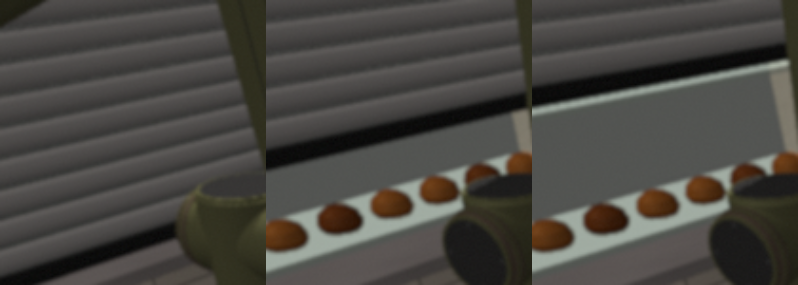

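View pics/scene12.png

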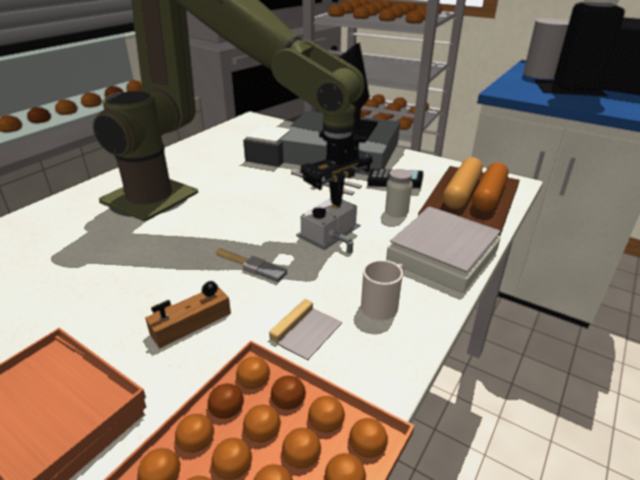

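The shutter's lower edge has risen further between shots (crop y about 160, then 105). I'll hold until it stops.

Call:
drive_tool --commands '[[[0,0,0,0,0],[0,0,0,0,0],[0,0,0,0,0],[0,0,0,0,0],[0,0,0,0,0],[0,0,0,0,0],[0,0,0,0,0],[0,0,0,0,0]]]'

```text
time: 15.85
tcp_pos: [0.5437, 0.1607, 0.0821]
ee_rot: [-0.415, 0.414, -0.572, 0.573]
wrist_force: [-5.5, -2.1, 12.2]
grip_width: 0.0102
```

```bash
python3 snap.py scene 13
```

```text
15.85 [0.5437 0.1607 0.0821] yaw 4.393718069088647 [ 1.930e-01  7.500e-02  1.957e+00 -1.000e-03  1.108e+00  2.083e+00] [-5.5 -2.1 12.2] [-0.545  1.113  0.06 ] 0.010164561487405207
```

Call:
drive_tool --commands '[[[0,0,0,0,0],[0,0,0,0,0],[0,0,0,0,0],[0,0,0,0,0],[0,0,0,0,0],[0,0,0,0,0],[0,0,0,0,0],[0,0,0,0,0]]]'

```text
time: 16.57
tcp_pos: [0.5437, 0.1607, 0.0821]
ee_rot: [-0.415, 0.414, -0.572, 0.573]
wrist_force: [-5.1, -3.6, 12.6]
grip_width: 0.0101
```

Call:
drive_tool --commands '[[[0,0,0,0,0],[0,0,0,0,0],[0,0,0,0,0],[0,0,0,0,0],[0,0,0,0,0],[0,0,0,0,0],[0,0,0,0,0],[0,0,0,0,0]]]'

```text
time: 17.23
tcp_pos: [0.5438, 0.1607, 0.0821]
ee_rot: [-0.415, 0.414, -0.572, 0.573]
wrist_force: [-4.9, -2.3, 13.4]
grip_width: 0.0103
```

```bash
python3 snap.py scene 14; python3 - <<'E'
from h import *
a=[cv2.resize(load(f"scene{i}.npz")["frame"][0:150,0:140,::-1],None,fx=1.9,fy=1.9) for i in (12,13,14)]
cv2.imwrite("pics/c14.png",np.hstack(a))
for i in (11,12,13,14):
    W=world(load(f"scene{i}.npz"));g=cv2.cvtColor(load(f"scene{i}.npz")["frame"],cv2.COLOR_RGB2GRAY)
    col=g[:110,30].astype(int);print(i,np.where(col<25)[0], [W[v,30].round(3).tolist() for v in np.where(col<25)[0][-1:]])
E
```

```text
17.2333 [0.5438 0.1607 0.0821] yaw 4.39372411188768 [ 1.930e-01  7.500e-02  1.957e+00 -1.000e-03  1.108e+00  2.083e+00] [-4.9 -2.3 13.4] [-0.514  1.085  0.093] 0.01027096260710455
11 [73 74 75 76 77 78 79 80 81] [[-0.608, 0.061, 0.231]]
12 [41 42 43 44 45 46 47 48 49] [[-0.607, 0.093, 0.328]]
13 [41 42 43 44 45 46 47 48 49] [[-0.614, 0.097, 0.327]]
14 [41 42 43 44 45 46 47 48 49] [[-0.606, 0.093, 0.328]]
```

View pics/c14.png

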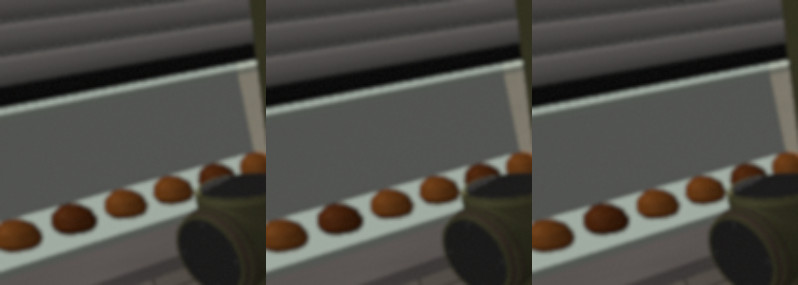

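The shutter has stopped at its top: its edge sits at the same row in three pictures, about 2.1 s apart. The key is held turned and the other items look undisturbed, so I'm handing in.

```bash
python3 -c "
from h import *
for p in [(5,140),(30,132)]:
    d=load('scene0.npz');W=world(d);print(W[p[1],p[0]])
from station import robot
print(robot.hand_in())"
```

```text
[-0.61394251 -0.07803079  0.06635758]
[-0.6109169   0.00681776  0.06789748]
the job is handed in; nothing more can be done
None
```

The hatch is open. I handed the job in at 17.2 s of the 48 s, with the square-headed key still gripped and held turned.

- **Key in:** I took the square key from the middle slot and rocked it about 4° on the way in. It stopped firmly at TCP height 82.0 mm (82.3 mm predicted for the shoulder on the face). It did not move under about 20 N with more rocking. Only then did I turn it.
- **Turn:** The tool went about 1.75 rad clockwise from rest, enough to cover the cylinder's play. The measured turning moment was 0.04 to 0.12 N m, too noisy to tell whether the cylinder is against its hard stop.
- **Shutter:** Its lower edge rose to 0.328 m, and stayed on the same pixel row in three pictures about 2.1 s apart. I have no clean reading of its height when shut, so I could not confirm the full 0.30 m rise.
- **Everything else:** The other two keys are still in the stand. The rest of the counter looks unmoved, judged by eye only.
- **Forces at the end:** The arm still pushes down with about 13 N, with 5 to 6 N sideways on the wrist. The highest reading was about 21 N down (9 N sideways) during the home check.

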